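# Close the transformer and hold the hum probe on its cover

## Task

Put the loose cover on the open transformer case, seated flush, with the ring-marked slope on the same side as the case's terminal strip, and let go of it. Then take the spring-tipped hum probe out of its stand and hold its tip on the ring-marked spot, the probe square to that sloping face, pressing lightly so that the spring plunger is about half way in. Finish while still gripping the probe there; leave the other things on the bench where they are.

Things in the scene. Friction and masses are not known exactly. Their poses are not given: they have to be found in the camera images.
- case: Open blue steel transformer case, fixed, 110 x 110 mm, 70 mm high, walls 4 mm (opening 102 x 102 mm); the core inside reaches up to 50 mm. Origin at the centre of its underside, z up. A black terminal strip with four brass screws (22 x 70 x 18 mm, 21 to 39 mm up) stands out from its -x side, which looks roughly towards the robot. Two closed ones, fixed, stand behind.
- cover: Loose blue steel cover, 0.35 kg, right way up on the bench. Origin at the centre of its underside, z up. A lip 98 mm square (lowest 4 mm: 94 mm), z 0 to 8 mm, drops into the case's opening; a flange 110 mm square, z 8 to 13, then rests on the rim, origin 62 mm above the case's, x axes alike. Roof: four 30 degree slopes from 106 mm square (z 13) to a flat 40 mm square (z 32).
- lug_mid (a point): Middle of the dark steel lifting lug on the cover's flat top, 49 mm above the cover's origin. The lug is 36 mm long in the cover's x, 16 mm wide in its y, 34 mm high (cover z 32 to 66 mm).
- spot: The marked spot: a thin white painted ring, 26 mm across, with a white centre dot, on the cover's -x roof face only; it moves with the cover. Origin at the dot, on the surface, at x -36.5, y 0, z 22.5 mm of the cover; z axis square out of the sloping face (30 degrees from upright, leaning to the cover's -x), y axis along the cover's y.
- probe: Loose hum probe, 0.13 kg, upright in its stand. Origin at the centre of the shoulder under its handle, z along the probe away from the tip. Black square handle 24 x 24 mm (flats across x and y) from z 0 to 70 mm, a brass stud to 74 mm; below it a round steel stem of 12 mm diameter to z -40 mm, then a brass plunger of 6.4 mm diameter, its round end at z -55 mm when not pressed.
- probe_tip (a point): The very end of the probe's plunger, on the probe's axis.
- plunger (a joint): How far the probe's plunger is pushed in, m: 0 out, 0.014 fully in (end stop). A spring of 500 N/m: half in, 7 mm, takes 3.5 N.
- holder: Grey stand of the probe, fixed to the bench, a block 64 x 64 mm, 60 mm high, with an upright through hole of 17 mm in which the probe's stem hangs, the handle's shoulder resting on the top. Origin at the centre of its underside.
- tube_a: Bystander: loose glass valve standing upright, 46 mm across, 118 mm high. Origin under its centre.
- tube_b: Bystander: a second valve like tube_a, on the other side.
- cassette: Bystander: loose tape cassette lying flat, 100 x 64 x 12 mm. Origin under its centre.
- driver: Bystander: loose screwdriver, 160 mm long, lying along its x.
- spool: Bystander: loose metal spool standing on end, 60 mm across, 36 mm high. Origin under its centre.
Mind the look-alikes: they are no part of the job. There is more than one size of the probe; the one meant has the size given above. Leave any pink or red look-alike of the cover alone.

How it is judged:
By the outcome, as a careful person would: the job done as asked, in the order asked, and still so for the second after the job is handed in, while the arm keeps its last pose, push and grip.
It also fails if it takes over 48 s, if anything falls off the work surface, if the arm or the gripper's body presses on something with over 40 N, if the wrist force passes 120 N, or if a joint passes its speed limit or range.

## Robot

A 6-joint arm with a two-finger parallel gripper is mounted at the origin on the work surface. World frame = base frame: x ahead of the robot, y to its left, z up, the work surface at z = 0. Lengths are in m, angles in rad, forces in N, time in s.
With the tool pointing down it reaches from about 0.225 to 0.725 m from the base axis. Payload 3.1 kg.
Tool frame: the origin (TCP) lies between the finger pads; the fingertips stand 19 mm ahead of it and the grasp point (between the pads) is the TCP; z points along the fingers, y is the line along which they close (so a half turn about z gives the same grasp; the last joint's range is limited). The gripper opens to 85 mm and grips with 20 to 120 N. Pads are 22 mm wide; open, the fingers measure 114 mm over their backs; the gripper's body (76 mm by 85 mm) begins 54 mm behind the grasp point. The pads swing forward as they close: fully open they stand 13 mm farther back than shut.
Start: joints at [-1.236, 0.048, 0.099, 1.622, 0, 1.443], TCP at [0.234, -0.47, 0.25] pointing down, gripper open.
Joint ranges: [-2.91, 2.91], [-0.99, 1.94], [-1.21, 1.42], [-2.12, 2.29], [-1.49, 1.47], [-3.14, 3.14]. Speed limits (rad/s): [2.79, 2.79, 3.14, 3.14, 3.14, 3.14].

## Interface

Orientations are given as a rotation vector (axis times angle).
In Python, from rig import manip, imaging, spotter gives the robot as it stands.
- The arm moves only by the tool play_rows, never from a script. Its argument "moves" is a list of rows, each an object of numbers: "jaw": the gripper's target within -1 to 1 (fully open at 1, half-way at 0, shut at -1); "x", "y", "z": the shift along the tool's x, y, z in cm; "ax", "ay", "az": the turn, a rotation vector about the tool's x, y, z in degrees. A call has exactly 10 rows; each row shifts and turns the commanded pose from where the row before left it, along the tool's axes as they then stand; what a row does not reach is not made up. A row lasts 1/12 s, in which the tool goes at most 41.7 mm and 7.16 degrees, less where a joint would pass 70% of its speed; a pose out of reach is approached as far as the arm can. A call with a gripper value outside its range is refused whole. The fingers move at their own pace and stop on an object; "force" is the grip in N (left out, the last holds). Time passes only in rows, so rows that do not move let the fingers close, or fill a call up. It gives the time, the measured TCP pose, the force, the opening and the grip force at its end, in the units of the state.
- manip.get_obs(): the state, without advancing time (a new reading comes with each control period).
- imaging.grab_frame(name): name is "scene" or "top"; returns the picture (480x640x3 uint8, red, green, blue); there is no depth.
- imaging.camera_params(name): a dict with "fovy" (degrees; the focal length in pixels is half the picture's height over the tangent of half this angle, whatever the lens; pixels are square), "cx", "cy" (the principal point, pixels), "k1" (the pictures are not rectified: a ray, as slopes to the right and down, at radius r is drawn at 1 + k1 r^2 times it, then the intrinsics apply), "camera_from_world" (4x4, takes a point from world to camera coordinates). Camera axes: x right, y down, z forward; pixel columns grow to the right and rows downward; lengths in m; the calibration is good to about 2 mm. A picture is of the moment at which its call begins. camera_params takes no time and is no camera call.
- manip.hand_in(): hands the job in; it is judged then, once.
Trained networks look in the newest picture that a camera, given by its name, has taken for a name from the list of things; names that differ only in an ending like _2 or _b are one class to them, and where a whole thing is asked for, a point or a joint stands for the part that bears it (a point fixed in the world has none). Each returns a list of dicts, best first, with "confidence" (0 to 1); they miss things now and then, are a little off and sometimes report something else, mostly with a low value. They report only what shows in the picture. A call takes as long as a camera call. They do not tell look-alikes from the thing itself.
- spotter.outline_of(camera, target): "region" (480x640 bool, what is visible of it) and "bbox" ([left, top, width, height] in pixels, round what is visible of it).
- spotter.tip_of(camera, target): "position" ([column, row] in pixels: a listed point, or the origin of a listed thing).
The state is a dict: "time_s": time; "joint_positions": joint angles; "joint_velocities": joint speeds; "effort": joint torques, N m; "tcp_pos": TCP position; "tcp_rot": TCP orientation; "ft_force": force on the tool from outside, world axes, zero at the start; "ft_torque": the same for the moment, N m; "grip_width": opening from 0.0 (shut) to 1.0 (fully open); "grip_force": force on a finger pad.
Only numpy, scipy, OpenCV 4.12 (cv2) and the standard library are available. Lean on these libraries where they do the work, as an engineer would, in place of code of your own. Each camera call takes 0.05 s, during which the arm holds its last target. There are 200 camera calls.

## Working session

There is one attempt and no reset: what is moved stays moved. The work goes in short steps, Python scripts to look and compute and a tool call to move; the robot and the scene stay as the last step left them, time stands still between calls to the robot, and variables do not carry over. Pictures are saved under pics/ and viewed, at most 10 in all, crops included, and the job is handed in when it is done.

Besides the shell and the picture viewer there is one more tool, called as name([rows], argument=value, ...), one row to a line, values as JSON. play_rows: Moves the arm, as the interface text tells. Its arguments: {"type":"object","properties":{"moves":{"type":"array","items":{"type":"object","properties":{"jaw":{"type":"number"},"x":{"type":"number"},"y":{"type":"number"},"z":{"type":"number"},"ax":{"type":"number"},"ay":{"type":"number"},"az":{"type":"number"}}}},"force":{"type":"number"}},"required":["moves"]}

```bash
ls; mkdir -p pics; python3 - <<'E'
from rig import manip, imaging, spotter
import cv2
for n in("scene","top"):
    im=imaging.grab_frame(n); cv2.imwrite(f"pics/{n}0.png",im[:,:,::-1])
    p=imaging.camera_params(n); print(n,p)
print(manip.get_obs())
for n in("scene","top"):
  for t in("case","cover","lug_mid","spot","probe","probe_tip","holder"):
    for d in spotter.tip_of(n,t): print(n,t,[round(float(v),1) for v in d["position"]],round(d["confidence"],2))
E
```

```text
pics
scene {'fovy': 50.3214224344131, 'cx': 317.96045898191835, 'cy': 232.1651943121327, 'k1': -0.07761516065223742, 'camera_from_world': array([[ 0.71543848,  0.6985894 ,  0.01098341, -0.30950116],
       [ 0.50063617, -0.50161867, -0.70550842, -0.2355087 ],
       [-0.48735122,  0.51024656, -0.70861642,  1.59468736],
       [ 0.        ,  0.        ,  0.        ,  1.        ]])}
top {'fovy': 55.18831270236358, 'cx': 324.2326600174964, 'cy': 245.71393465633614, 'k1': 0.02423161377386582, 'camera_from_world': array([[ 0.02035707, -0.99977112, -0.00658013, -0.07332159],
       [-0.98544785, -0.01895366, -0.16891801,  0.50312536],
       [ 0.16875463,  0.00992305, -0.98560814,  0.90558802],
       [ 0.        ,  0.        ,  0.        ,  1.        ]])}
{'time_s': 0.1, 'joint_positions': array([-1.23582619e+00,  4.86523922e-02,  9.77581491e-02,  1.62200175e+00,
        3.76439226e-05,  1.44299750e+00]), 'joint_velocities': array([ 7.28852220e-04, -2.54006548e-03,  2.31804888e-03,  3.48311523e-05,
       -9.73889865e-04,  1.79791080e-03]), 'effort': array([ 2.31980957e-03, -3.39851725e+0
[... 588 characters left out ...]
mid [238.9, 274.8] 0.62
scene lug_mid [455.2, 211.3] 0.61
scene spot [201.1, 352.7] 0.57
scene probe [357.9, 158.0] 0.92
scene probe [439.9, 172.5] 0.66
scene probe [401.6, 166.2] 0.6
scene holder [393.7, 186.5] 0.71
top case [288.5, 210.6] 0.62
top cover [428.3, 272.7] 0.81
top cover [510.7, 216.6] 0.7
top cover [449.9, 371.8] 0.63
top cover [422.7, 286.7] 0.61
top lug_mid [452.8, 371.5] 0.76
top lug_mid [431.4, 274.6] 0.67
top lug_mid [519.7, 211.5] 0.58
top lug_mid [427.8, 176.2] 0.37
top spot [516.0, 232.6] 0.68
top spot [456.3, 388.0] 0.65
top spot [422.2, 288.5] 0.51
top probe [171.6, 302.8] 0.96
top probe [138.5, 200.0] 0.89
top probe [147.5, 254.3] 0.75
top holder [159.3, 256.4] 0.93
```

View pics/scene0.png

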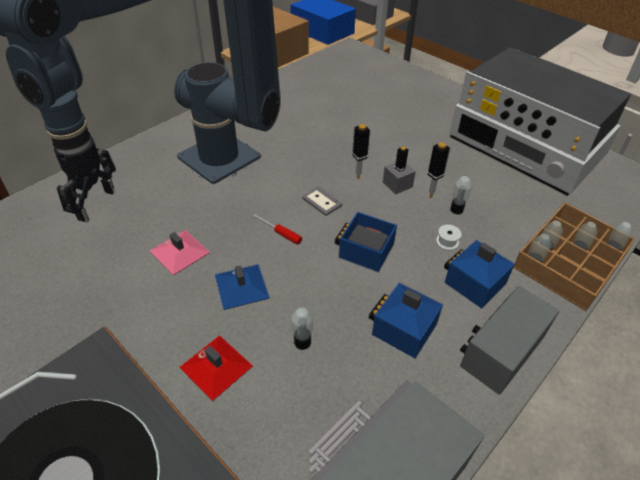

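View pics/top0.png

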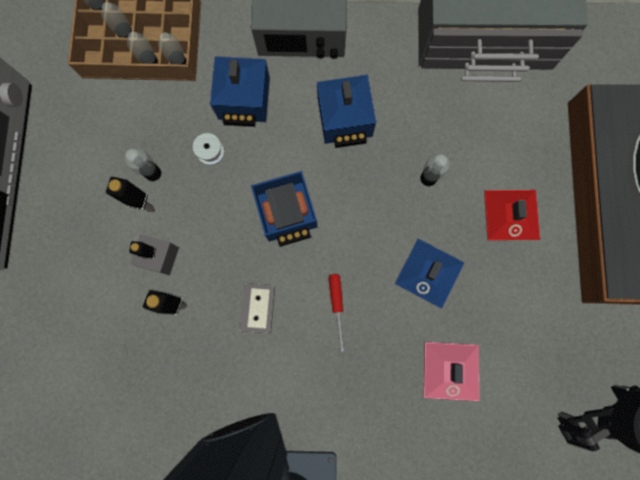

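The blue cover is in the top picture at (430,272), with its ring at (423,288). The open case is at (285,207), strip side down. The probe in its stand is at (155,255), and the two free-standing probes look larger. Next I'll fit the silhouettes.

```bash
cat > h.py <<'E'
import numpy as np, cv2
from scipy.optimize import least_squares
from scipy.spatial.transform import Rotation as R
from rig import manip, imaging, spotter
P={n:imaging.camera_params(n) for n in("scene","top")}
def proj(n,X):
    p=P[n]; X=np.atleast_2d(X)@p["camera_from_world"][:3,:3].T+p["camera_from_world"][:3,3]
    f=240/np.tan(np.radians(p["fovy"]/2)); s=X[:,:2]/X[:,2:]
    s=s*(1+p["k1"]*(s**2).sum(1,keepdims=True)); return s*f+[p["cx"],p["cy"]]
def tri(obs,z=None):
    "obs {cam:(u,v)} -> world point (z fixed if given)"
    g=lambda q:np.concatenate([proj(n,np.r_[q,z] if z is not None else q)[0]-o for n,o in obs.items()])
    s=least_squares(g,[.45,0] if z is not None else [.45,0,.05]); return s.x,np.abs(s.fun).max()
def sq(a,z): a/=2; return [[x,y,z] for x in(-a,a) for y in(-a,a)]
COVER=np.array(sq(.098,0)+sq(.110,.008)+sq(.110,.013)+sq(.106,.013)+sq(.04,.032))
CASE=np.array(sq(.110,0)+sq(.110,.070))
def place(M,q,z=0):
    return M@R.from_euler("z",q[2]).as_matrix().T+[q[0],q[1],z]
def hull(n,M): return cv2.convexHull(proj(n,M).astype(np.float32)).reshape(-1,1,2)
def mask_near(im,uv,lo,hi,r=45):
    h=cv2.cvtColor(im,cv2.COLOR_RGB2HSV); m=cv2.inRange(h,lo,hi)
    k=np.zeros_like(m); cv2.circle(k,tuple(int(v) for v in uv),r,255,-1); m&=k
    c,_=cv2.findContours(cv2.morphologyEx(m,cv2.MORPH_CLOSE,np.ones((3,3))),cv2.RETR_EXTERNAL,cv2.CHAIN_APPROX_NONE)
    return max(c,key=cv2.contourArea)
def fit(M,obs,q0,z=0,cams=("scene","top")):
    "obs {cam: contour}; fit x,y,yaw by hull-to-outline distance (outline pixel centres lie .5 px inside)"
    pts={n:cv2.convexHull(obs[n]).reshape(-1,2).astype(float) for n in cams}
    dense={}
    for n,p in pts.items():
        d=[]
        for a,b in zip(p,np.roll(p,-1,0)):
            k=max(int(np.hypot(*(b-a))),1); d+= [a+(b-a)*i/k for i in range(k)]
        dense[n]=d
    g=lambda q:np.concatenate([[cv2.pointPolygonTest(hull(n,place(M,q,z)),tuple(map(float,p)),True)-.4 for p in dense[n]] for n in cams])
    s=least_squares(g,q0,loss="soft_l1",f_scale=.7,diff_step=1e-3); return s.x,np.sqrt(np.mean(g(s.x)**2))
BLUE=((100,110,30),(130,255,255))
E
python3 - <<'E'
from h import *
im={n:cv2.imread(f"pics/{n}0.png")[:,:,::-1].copy() for n in P}
def go(M,us,ut,name,rng=BLUE):
    q0=tri({"scene":us,"top":ut})[0]
    c={"scene":mask_near(im["scene"],us,*rng),"top":mask_near(im["top"],ut,*rng)}
    for n in c: print(name,n,cv2.boundingRect(c[n]))
    for cams in(("scene","top"),("top",),("scene",)):
        best=min((fit(M,c,[q0[0],q0[1],a],cams=cams) for a in(-.6,-.2,.2,.6)),key=lambda t:t[1])
        print(name,cams,np.round(best[0],4),round(best[1],2))
go(COVER,(241,287),(430,272),"cover"); go(CASE,(367,242),(285,207),"case")
print("ring",tri({"top":(423,288)},z=.0225))
print(tri({"scene":(401.6,166.2),"top":(147.5,254.3)}))
for a,b in (((401.6,148.5),(134.5,248)),): print("stud",tri({"scene":a,"top":b}))
for n in P:
  for d in spotter.outline_of(n,"probe"): print(n,d["bbox"],d["confidence"])
  for d in spotter.outline_of(n,"holder"): print("h",n,d["bbox"],d["confidence"])
big=lambda i,x,y,w:cv2.resize(i[y:y+w,x:x+w],None,fx=400/w,fy=400/w,interpolation=cv2.INTER_CUBIC)
cv2.imwrite("pics/holder.png",np.hstack([big(im["scene"],370,140,60),big(im["top"],120,220,60)])[:,:,::-1])
E
```

```text
cover scene (215, 265, 54, 44)
cover top (396, 239, 68, 69)
cover ('scene', 'top') [ 0.456  -0.2857 -0.4725] 0.47
cover ('top',) [ 0.4566 -0.2855 -0.4704] 0.35
cover ('scene',) [ 0.4545 -0.286  -0.4765] 0.34
case scene (339, 212, 58, 59)
case top (251, 172, 66, 68)
case ('scene', 'top') [0.5872 0.0219 0.3133] 0.63
case ('top',) [0.5885 0.0221 0.3099] 0.44
case ('scene',) [0.5851 0.0223 0.3196] 0.37
ring (array([ 0.423024  , -0.26944142]), np.float64(2.0463630789890885e-12))
(array([0.47762613, 0.29224315, 0.0645978 ]), np.float64(1.2445168241255828))
stud (array([0.47744733, 0.28863839, 0.13111693]), np.float64(0.8313286072100254))
scene [352.9, 121.4, 18.3, 60.8] 0.88
scene [429.4, 140.1, 20.0, 57.9] 0.87
scene [397.6, 142.9, 10.4, 31.0] 0.75
scene [213.9, 267.4, 58.0, 45.2] 0.23
h scene [380.1, 165.4, 35.8, 27.7] 0.88
top [128.6, 239.0, 26.6, 21.3] 0.9
top [142.1, 286.9, 44.6, 28.7] 0.61
top [106.3, 174.5, 47.8, 37.4] 0.56
h top [130.2, 235.7, 51.1, 40.2] 0.79
```

View pics/holder.png

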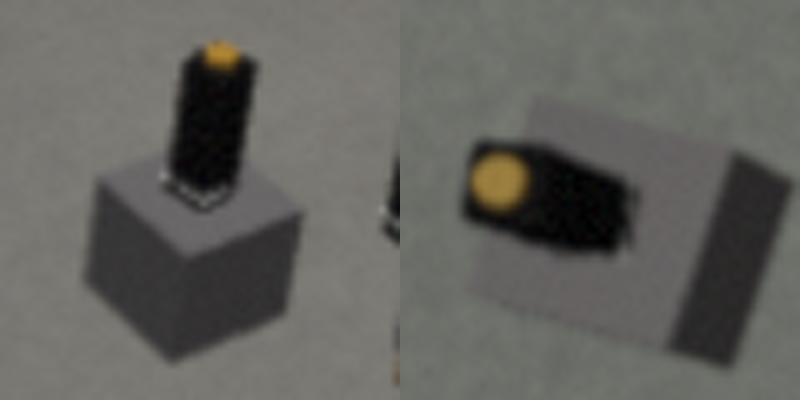

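Both cameras agree, and the ring position matches the cover fit. The probe in the stand is the small one, since its stud is at z ≈ 0.13. I'll turn the tool and start moving.

play_rows([
  {"jaw": 1, "z": 0.5, "az": -6.3},
  {"jaw": 1, "z": 0.5, "az": -6.3},
  {"jaw": 1, "z": 0.5, "az": -6.3},
  {"jaw": 1, "z": 0.5, "az": -6.3},
  {"jaw": 1, "z": 0.5, "az": -6.3},
  {"jaw": 1, "z": 0.5, "az": -6.3},
  {"jaw": 1, "z": 0.5, "az": -6.3},
  {"jaw": 1, "z": 0.5, "az": -6.3},
  {"jaw": 1, "z": 0.5, "az": -6.3},
  {"jaw": 1, "z": 0.5, "az": -6.3},
], force=40)

```text
invalid input
```

play_rows([
  {"jaw": 1, "z": 0.5, "az": -6.3},
  {"jaw": 1, "z": 0.5, "az": -6.3},
  {"jaw": 1, "z": 0.5, "az": -6.3},
  {"jaw": 1, "z": 0.5, "az": -6.3},
  {"jaw": 1, "z": 0.5, "az": -6.3},
  {"jaw": 1, "z": 0.5, "az": -6.3},
  {"jaw": 1, "z": 0.5, "az": -6.3},
  {"jaw": 1, "z": 0.5, "az": -6.3},
  {"jaw": 1, "z": 0.5, "az": -6.3},
  {"jaw": 1, "z": 0.5, "az": -6.3},
])

```text
invalid input
```

```bash
cat >> h.py <<'E'
def delta(pos,rot):
    "tool-frame shift (cm, along present axes) and turn (deg) to a target pose"
    o=manip.get_obs(); T=R.from_rotvec(o["tcp_rot"])
    d=T.inv().apply(np.array(pos)-o["tcp_pos"])*100; a=np.degrees((T.inv()*rot).as_rotvec())
    print("t",round(o["time_s"],2),"pos",o["tcp_pos"].round(4),"shift cm",d.round(2),"turn",a.round(1),"F",o["ft_force"].round(1),"w",round(o["grip_width"],3),round(o["grip_force"],1),"q",o["joint_positions"].round(2))
def down(yaw): return R.from_euler("z",yaw)*R.from_euler("x",np.pi)
E
python3 - <<'E'
from h import *
delta((.456,-.2857,.056),down(-.4725+np.pi))
E
```

```text
t 1.0 pos [ 0.2344 -0.4698  0.2503] shift cm [28.05 -6.58 19.43] turn [   0.     0.  -126.4] F [-0.1  0.5 -0.3] w 1.005 0.0 q [-1.24  0.05  0.1   1.62  0.    1.44]
```

The moves were refused, probably because every key has to be given.

play_rows([
  {"jaw": 1, "x": 0, "y": 0, "z": 0.5, "ax": 0, "ay": 0, "az": -6.3},
  {"jaw": 1, "x": 0, "y": 0, "z": 0.5, "ax": 0, "ay": 0, "az": -6.3},
  {"jaw": 1, "x": 0, "y": 0, "z": 0.5, "ax": 0, "ay": 0, "az": -6.3},
  {"jaw": 1, "x": 0, "y": 0, "z": 0.5, "ax": 0, "ay": 0, "az": -6.3},
  {"jaw": 1, "x": 0, "y": 0, "z": 0.5, "ax": 0, "ay": 0, "az": -6.3},
  {"jaw": 1, "x": 0, "y": 0, "z": 0.5, "ax": 0, "ay": 0, "az": -6.3},
  {"jaw": 1, "x": 0, "y": 0, "z": 0.5, "ax": 0, "ay": 0, "az": -6.3},
  {"jaw": 1, "x": 0, "y": 0, "z": 0.5, "ax": 0, "ay": 0, "az": -6.3},
  {"jaw": 1, "x": 0, "y": 0, "z": 0.5, "ax": 0, "ay": 0, "az": -6.3},
  {"jaw": 1, "x": 0, "y": 0, "z": 0.5, "ax": 0, "ay": 0, "az": -6.3},
], force=40)

```text
time_s: 1.83
tcp_pos: [0.2344, -0.4698, 0.2001]
tcp_rot: [2.225, 2.218, -0.0]
ft_force: [0.4, -0.8, -0.2]
grip_width: 1.0
grip_force: 0.0
```

play_rows([
  {"jaw": 1, "x": 0, "y": 0, "z": 0.5, "ax": 0, "ay": 0, "az": -6.3},
  {"jaw": 1, "x": 0, "y": 0, "z": 0.5, "ax": 0, "ay": 0, "az": -6.3},
  {"jaw": 1, "x": 0, "y": 0, "z": 0.5, "ax": 0, "ay": 0, "az": -6.3},
  {"jaw": 1, "x": 0, "y": 0, "z": 0.5, "ax": 0, "ay": 0, "az": -6.3},
  {"jaw": 1, "x": 0, "y": 0, "z": 0.5, "ax": 0, "ay": 0, "az": -6.3},
  {"jaw": 1, "x": 0, "y": 0, "z": 0.5, "ax": 0, "ay": 0, "az": -6.3},
  {"jaw": 1, "x": 0, "y": 0, "z": 0.5, "ax": 0, "ay": 0, "az": -6.3},
  {"jaw": 1, "x": 0, "y": 0, "z": 0.5, "ax": 0, "ay": 0, "az": -6.3},
  {"jaw": 1, "x": 0, "y": 0, "z": 0.5, "ax": 0, "ay": 0, "az": -6.3},
  {"jaw": 1, "x": 0, "y": 0, "z": 0.5, "ax": 0, "ay": 0, "az": -6.4},
])

```text
time_s: 2.67
tcp_pos: [0.2344, -0.4698, 0.1501]
tcp_rot: [-0.735, -3.054, 0.0]
ft_force: [0.8, 0.0, -0.6]
grip_width: 1.002
grip_force: 0.0
```

```bash
python3 - <<'E'
from h import *
delta((.456,-.2857,.056),down(-.4725+np.pi))
E
```

```text
t 2.67 pos [ 0.2344 -0.4698  0.1501] shift cm [-11.36  26.48   9.41] turn [-0. -0.  0.] F [ 0.8  0.  -0.6] w 1.002 0.0 q [-1.24  0.05 -0.1   1.42 -0.   -0.76]
```

play_rows([
  {"jaw": 1, "x": -1.42, "y": 3.31, "z": 0, "ax": 0, "ay": 0, "az": 0},
  {"jaw": 1, "x": -1.42, "y": 3.31, "z": 0, "ax": 0, "ay": 0, "az": 0},
  {"jaw": 1, "x": -1.42, "y": 3.31, "z": 0, "ax": 0, "ay": 0, "az": 0},
  {"jaw": 1, "x": -1.42, "y": 3.31, "z": 0, "ax": 0, "ay": 0, "az": 0},
  {"jaw": 1, "x": -1.42, "y": 3.31, "z": 0, "ax": 0, "ay": 0, "az": 0},
  {"jaw": 1, "x": -1.42, "y": 3.31, "z": 0, "ax": 0, "ay": 0, "az": 0},
  {"jaw": 1, "x": -1.42, "y": 3.31, "z": 0, "ax": 0, "ay": 0, "az": 0},
  {"jaw": 1, "x": -1.42, "y": 3.31, "z": 0, "ax": 0, "ay": 0, "az": 0},
  {"jaw": 1, "x": 0, "y": 0, "z": 1.5, "ax": 0, "ay": 0, "az": 0},
  {"jaw": 1, "x": 0, "y": 0, "z": 1.5, "ax": 0, "ay": 0, "az": 0},
])

```text
time_s: 3.5
tcp_pos: [0.4597, -0.2858, 0.1214]
tcp_rot: [0.736, 3.051, -0.002]
ft_force: [-0.4, -1.4, -0.6]
grip_width: 0.996
grip_force: 0.0
```

```bash
python3 - <<'E'
from h import *
delta((.456,-.2857,.056),down(-.4725+np.pi))
im={}
for n in P: im[n]=imaging.grab_frame(n)
a=cv2.resize(im["scene"][210:330,180:300],(400,400),interpolation=2); b=cv2.resize(im["top"][200:320,370:490],(400,400),interpolation=2)
cv2.imwrite("pics/g1.png",np.hstack([a,b])[:,:,::-1])
for n in P: print(n,proj(n,manip.get_obs()["tcp_pos"]))
E
```

```text
t 3.5 pos [ 0.4597 -0.2858  0.1214] shift cm [ 0.36 -0.15  6.53] turn [-0.   0.2 -0.1] F [-0.4 -1.4 -0.6] w 0.996 0.0 q [-0.68  0.1  -0.11  1.36  0.   -0.21]
scene [[237.25504577 255.7138687 ]]
top [[441.39562508 266.66298293]]
```

View pics/g1.png

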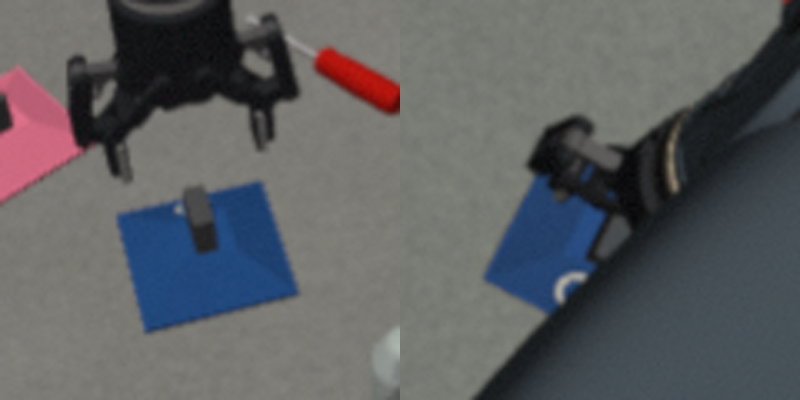

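The fingers straddle the lug: it's at (195,215) in the left crop, with the pads on either side. I'll descend and close.

play_rows([
  {"jaw": 1, "x": 0, "y": 0, "z": 0.8, "ax": 0, "ay": 0, "az": 0},
  {"jaw": 1, "x": 0, "y": 0, "z": 0.8, "ax": 0, "ay": 0, "az": 0},
  {"jaw": 1, "x": 0, "y": 0, "z": 0.8, "ax": 0, "ay": 0, "az": 0},
  {"jaw": 1, "x": 0, "y": 0, "z": 0.8, "ax": 0, "ay": 0, "az": 0},
  {"jaw": 1, "x": 0, "y": 0, "z": 0.8, "ax": 0, "ay": 0, "az": 0},
  {"jaw": 1, "x": 0, "y": 0, "z": 0.8, "ax": 0, "ay": 0, "az": 0},
  {"jaw": 1, "x": 0, "y": 0, "z": 0.8, "ax": 0, "ay": 0, "az": 0},
  {"jaw": 1, "x": 0, "y": 0, "z": 0.8, "ax": 0, "ay": 0, "az": 0},
  {"jaw": 0, "x": 0, "y": 0, "z": 0, "ax": 0, "ay": 0, "az": 0},
  {"jaw": -1, "x": 0, "y": 0, "z": 0, "ax": 0, "ay": 0, "az": 0},
], force=50)

```text
time_s: 4.43
tcp_pos: [0.4565, -0.2865, 0.0554]
tcp_rot: [-0.743, -3.051, -0.001]
ft_force: [-1.2, -0.7, 0.5]
grip_width: 0.749
grip_force: 0.0
```

play_rows([
  {"jaw": -1, "x": 0, "y": 0, "z": 0, "ax": 0, "ay": 0, "az": 0},
  {"jaw": -1, "x": 0, "y": 0, "z": 0, "ax": 0, "ay": 0, "az": 0},
  {"jaw": -1, "x": 0, "y": 0, "z": 0, "ax": 0, "ay": 0, "az": 0},
  {"jaw": -1, "x": 0, "y": 0, "z": 0, "ax": 0, "ay": 0, "az": 0},
  {"jaw": -1, "x": 0, "y": 0, "z": 0, "ax": 0, "ay": 0, "az": 0},
  {"jaw": -1, "x": 0, "y": 0, "z": 0, "ax": 0, "ay": 0, "az": 0},
  {"jaw": -1, "x": 0, "y": 0, "z": 0, "ax": 0, "ay": 0, "az": 0},
  {"jaw": -1, "x": 0, "y": 0, "z": 0, "ax": 0, "ay": 0, "az": 0},
  {"jaw": -1, "x": 0, "y": 0, "z": 0, "ax": 0, "ay": 0, "az": 0},
  {"jaw": -1, "x": 0, "y": 0, "z": 0, "ax": 0, "ay": 0, "az": 0},
])

```text
time_s: 5.27
tcp_pos: [0.4576, -0.2871, 0.0571]
tcp_rot: [0.743, 3.051, -0.0]
ft_force: [0.4, 1.1, 5.1]
grip_width: 0.176
grip_force: 49.9
```

```bash
python3 - <<'E'
from h import *
delta((.456,-.2857,.056),down(-.4725+np.pi))
E
```

```text
t 5.27 pos [ 0.4576 -0.2871  0.0571] shift cm [0.21 0.05 0.11] turn [ 0.   0.1 -0.3] F [0.4 1.1 5.1] w 0.176 49.9 q [-0.68  0.13 -0.2   1.24  0.   -0.21]
```

Width 0.176 is 15 mm, so the lug is held. Now I'll lift and turn.

play_rows([
  {"jaw": -1, "x": 0, "y": 0, "z": -0.8, "ax": 0, "ay": 0, "az": 0},
  {"jaw": -1, "x": 0, "y": 0, "z": -1.5, "ax": 0, "ay": 0, "az": 0},
  {"jaw": -1, "x": 0, "y": 0, "z": -2, "ax": 0, "ay": 0, "az": -5},
  {"jaw": -1, "x": 0, "y": 0, "z": -2, "ax": 0, "ay": 0, "az": -6},
  {"jaw": -1, "x": 0, "y": 0, "z": -2, "ax": 0, "ay": 0, "az": -6},
  {"jaw": -1, "x": 0, "y": 0, "z": -2, "ax": 0, "ay": 0, "az": -6},
  {"jaw": -1, "x": 0, "y": 0, "z": -2, "ax": 0, "ay": 0, "az": -6},
  {"jaw": -1, "x": 0, "y": 0, "z": -2, "ax": 0, "ay": 0, "az": -6},
  {"jaw": -1, "x": 0, "y": 0, "z": -1.5, "ax": 0, "ay": 0, "az": -6},
  {"jaw": -1, "x": 0, "y": 0, "z": -0.5, "ax": 0, "ay": 0, "az": -4},
])

```text
time_s: 6.1
tcp_pos: [0.457, -0.2873, 0.2209]
tcp_rot: [-0.488, 3.103, -0.002]
ft_force: [0.9, -0.6, -2.5]
grip_width: 0.178
grip_force: 49.0
```

```bash
python3 - <<'E'
from h import *
delta((.589,.0225,.22),down(.3133+np.pi))
E
```

```text
t 6.1 pos [ 0.457  -0.2873  0.2209] shift cm [-22.07  25.43   0.06] turn [-0.1 -0.  -0.1] F [ 0.9 -0.6 -2.5] w 0.178 49.0 q [-0.69  0.08  0.07  1.56 -0.   -1.  ]
```

play_rows([
  {"jaw": -1, "x": -1.1, "y": 1.2, "z": 0, "ax": 0, "ay": 0, "az": 0},
  {"jaw": -1, "x": -2.2, "y": 2.5, "z": 0, "ax": 0, "ay": 0, "az": 0},
  {"jaw": -1, "x": -2.5, "y": 2.9, "z": 0, "ax": 0, "ay": 0, "az": 0},
  {"jaw": -1, "x": -2.7, "y": 3.1, "z": 0, "ax": 0, "ay": 0, "az": 0},
  {"jaw": -1, "x": -2.7, "y": 3.1, "z": 0, "ax": 0, "ay": 0, "az": 0},
  {"jaw": -1, "x": -2.7, "y": 3.1, "z": 0, "ax": 0, "ay": 0, "az": 0},
  {"jaw": -1, "x": -2.7, "y": 3.1, "z": 0, "ax": 0, "ay": 0, "az": 0},
  {"jaw": -1, "x": -2.6, "y": 3, "z": 0, "ax": 0, "ay": 0, "az": 0},
  {"jaw": -1, "x": -2, "y": 2.4, "z": 0, "ax": 0, "ay": 0, "az": 0},
  {"jaw": -1, "x": -0.9, "y": 1, "z": 0, "ax": 0, "ay": 0, "az": 0},
])

```text
time_s: 6.93
tcp_pos: [0.5905, 0.0264, 0.217]
tcp_rot: [0.487, -3.1, -0.004]
ft_force: [0.7, 0.0, -3.6]
grip_width: 0.179
grip_force: 49.3
```

```bash
python3 - <<'E'
from h import *
delta((.589,.0225,.19),down(.3133+np.pi))
E
```

```text
t 6.93 pos [0.5905 0.0264 0.217 ] shift cm [ 0.26 -0.33  2.7 ] turn [ 0.2 -0.2 -0.1] F [ 0.7  0.  -3.6] w 0.179 49.3 q [-0.07  0.22  0.22  1.58  0.   -0.38]
```

Lower until the cover hangs about 40 mm above seat, let it settle, then fit by vision.

play_rows([
  {"jaw": -1, "x": 0, "y": 0, "z": 1, "ax": 0, "ay": 0, "az": 0},
  {"jaw": -1, "x": 0, "y": 0, "z": 1, "ax": 0, "ay": 0, "az": 0},
  {"jaw": -1, "x": 0, "y": 0, "z": 1, "ax": 0, "ay": 0, "az": 0},
  {"jaw": -1, "x": 0, "y": 0, "z": 1, "ax": 0, "ay": 0, "az": 0},
  {"jaw": -1, "x": 0, "y": 0, "z": 1, "ax": 0, "ay": 0, "az": 0},
  {"jaw": -1, "x": 0, "y": 0, "z": 1, "ax": 0, "ay": 0, "az": 0},
  {"jaw": -1, "x": 0, "y": 0, "z": 0.5, "ax": 0, "ay": 0, "az": 0},
  {"jaw": -1, "x": 0, "y": 0, "z": 0, "ax": 0, "ay": 0, "az": 0},
  {"jaw": -1, "x": 0, "y": 0, "z": 0, "ax": 0, "ay": 0, "az": 0},
  {"jaw": -1, "x": 0, "y": 0, "z": 0, "ax": 0, "ay": 0, "az": 0},
])

```text
time_s: 7.77
tcp_pos: [0.5912, 0.0219, 0.155]
tcp_rot: [-0.481, 3.103, -0.0]
ft_force: [-0.3, 0.0, -3.2]
grip_width: 0.175
grip_force: 49.2
```

```bash
python3 - <<'E'
from h import *
delta((.589,.0225,.119),down(.3133+np.pi))
o=manip.get_obs(); im={}
for n in P: im[n]=imaging.grab_frame(n); cv2.imwrite(f"pics/{n}1.png",im[n][:,:,::-1])
a=cv2.resize(im["scene"][170:290,310:430],(400,400),interpolation=2); b=cv2.resize(im["top"][150:270,230:350],(400,400),interpolation=2)
cv2.imwrite("pics/g2.png",np.hstack([a,b])[:,:,::-1])
E
```

```text
t 7.77 pos [0.5912 0.0219 0.155 ] shift cm [0.2  0.12 3.6 ] turn [-0.   0.1 -0.3] F [-0.3  0.  -3.2] w 0.175 49.2 q [-0.08  0.22  0.1   1.45 -0.   -0.38]
```

View pics/g2.png

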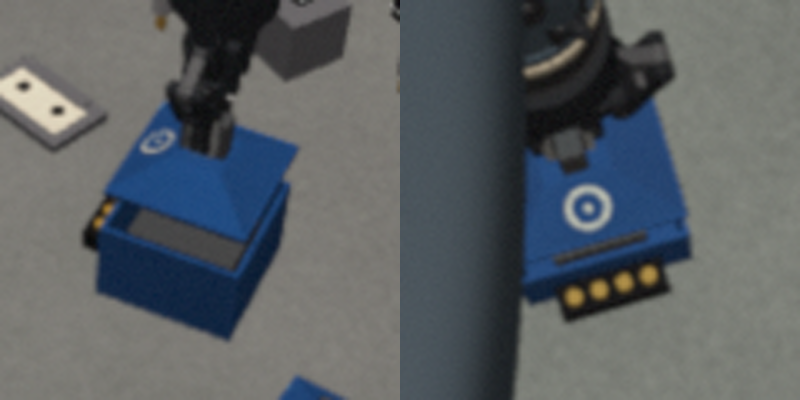

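The cover hangs over the case with its ring on the terminal-strip side. The ring centre is near (357,212) in scene and (286,212) in top. I'll check its offset from the case in each camera.

```bash
cat >> h.py <<'E'
def ring(im,uv,r=11):
    g=im.min(2).astype(float); v,u=np.mgrid[:480,:640]
    for _ in range(5):
        m=((u-uv[0])**2+(v-uv[1])**2<r*r)*np.clip(g-110,0,None)
        uv=((u*m).sum()/m.sum(),(v*m).sum()/m.sum())
    return uv
E
python3 - <<'E'
from h import *
im={n:cv2.imread(f"pics/{n}1.png")[:,:,::-1] for n in P}
uv={"scene":ring(im["scene"],(357,212)),"top":ring(im["top"],(286.4,212.4))}
print(uv); print("3d",tri(uv))
z=manip.get_obs()["tcp_pos"][2]-.0571+.0225; yaw=.3133
c0={"scene":np.array([.5851,.0223]),"top":np.array([.5885,.0221])}
for n in P:
    p=tri({n:uv[n]},z=z)[0]; cov=p+.0365*np.array([np.cos(yaw),np.sin(yaw)])
    d=cov-c0[n]; print(n,"cover",cov.round(4),"minus case (case axes) mm",(R.from_euler("z",-yaw).as_matrix()[:2,:2]@d*1e3).round(1))
# overlay hull of predicted, for edges in scene: gradient fit of flange outline
best=None
g=cv2.GaussianBlur(cv2.cvtColor(im["scene"],cv2.COLOR_RGB2GRAY),(0,0),.8).astype(float)
zc=z-.0225
def edge(q,n=60):
    # front (+y? visible) flange bottom edges as sampled contrast inside/outside
    C=place(np.array([[-.055,-.055,.0082],[.055,-.055,.0082],[.055,.055,.0082]]),q,zc)
    s=0
    for a,b in((C[0],C[1]),(C[1],C[2])):
        L=a+(b-a)*np.linspace(.08,.92,n)[:,None]; p=proj("scene",L)
        t=p[-1]-p[0]; nn=np.array([-t[1],t[0]])/np.hypot(*t)
        f=lambda s_:cv2.remap(g.astype(np.float32),(p+s_*nn).astype(np.float32)[:,:1],(p+s_*nn).astype(np.float32)[:,1:],1)
        s+=abs(float((f(1)-f(-1)).mean()))
    return s
r=max(((edge((x,y,w)),x,y,w) for x in np.arange(.575,.6,.001) for y in np.arange(.01,.034,.001) for w in np.arange(.28,.35,.01)))
d=np.array(r[1:3])-c0["scene"]; print("edge",np.round(r,3),(R.from_euler("z",-yaw).as_matrix()[:2,:2]@d*1e3).round(1))
E
```

```text
{'scene': (np.float64(346.53286384976525), np.float64(207.02503912363068)), 'top': (np.float64(285.9074270557029), np.float64(211.72811671087533))}
3d (array([0.54468732, 0.00192701, 0.14163552]), np.float64(5.92785640382283))
scene cover [0.5579 0.0173] minus case (case axes) mm [-27.4   3.6]
top cover [0.5905 0.0219] minus case (case axes) mm [ 1.8 -0.8]
edge [27.349  0.6    0.032  0.34 ] [17.2  4.6]
```

```bash
python3 - <<'E'
from h import *
im=cv2.imread("pics/scene1.png")[:,:,::-1]
uv0=(356.8,212.3); g=im.min(2).astype(float); v,u=np.mgrid[:480,:640]
uv=uv0
for _ in range(5):
    m=((u-uv[0])**2+((v-uv[1])*1.2)**2<6.5**2)*np.clip(g-75,0,None); uv=((u*m).sum()/m.sum(),(v*m).sum()/m.sum())
print(uv, g[205:221,349:366].astype(int))
z=manip.get_obs()["tcp_pos"][2]-.0571+.0225; yaw=.3133
p=tri({"scene":uv},z=z)[0]; cov=p+.0365*np.array([np.cos(yaw),np.sin(yaw)])
print(cov,(R.from_euler("z",-yaw).as_matrix()[:2,:2]@(cov-[.5851,.0223])*1e3).round(1)); print(tri({"scene":uv,"top":(285.9,211.7)}),z)
a=cv2.resize(im[170:290,310:430],(800,800),interpolation=2)[100:700].copy()
for q,col in(((.5892,.0212,.316),(255,255,0)),):
  C=place(np.array([[-.055,-.055,.0082],[.055,-.055,.0082],[.055,.055,.0082],[-.055,.055,.0082],[-.055,-.055,.0082]]),q,z-.0225)
  cv2.polylines(a,[((proj("scene",C)-[310,170]+.5)*800/120-[.5,100.5]).astype(np.int32)],False,col,1)
C=place(np.array([[-.055,-.055,.07],[.055,-.055,.07],[.055,.055,.07],[-.055,.055,.07],[-.055,-.055,.07]]),(.5851,.0223,.3196),0)
cv2.polylines(a,[((proj("scene",C)-[310,170]+.5)*800/120-[.5,100.5]).astype(np.int32)],False,(0,255,0),1)
cv2.imwrite("pics/ov.png",a[:,:,::-1])
E
```

```text
(np.float64(356.32476802284083), np.float64(212.36902212705212)) [[113 113 114 114 115 116  87  49  34  33  32  30  30  27  19  18  24]
 [112 114 114 116 115 102  67  37  30  32  32  32  30  30  26  25  28]
 [118 115 115 116 111  79  44  32  32  34  36  30  31  29  31  34  36]
 [118 114 115 118  89  53  35  38  39  58  68  64  51  37  33  36  40]
 [115 116 114 101  69  41  60  68  72  91  97 109  96  59  35  37  44]
 [116 112 107  77  48  60  88  94  91  90  85 124 133  88  42  37  46]
 [114 112  84  55  74  89  89  83  85  71  59 101 120  87  43  39  45]
 [112  92  61  68 105  97  60  77 101  88  84 111 100  59  38  39  46]
 [101  69  51 102 121  86  56  61  77  95 110 105  72  41  34  39  49]
 [ 83  48  51 119 142 119 106 101 100 116 102  66  38  33  29  34  46]
 [ 57  33  38  81 125 133 134 124 100  75  52  35  31  33  33  33  35]
 [ 40  32  35  39  56  61  59  53  46  41  34  29  29  35  33  33  33]
 [ 32  30  30  31  31  33  31  32  30  31  32  33  33  32  32  33  32]
 [ 31  29  29  29  29  31  31  31  31  31  35  34  31  32  34  34  34]
 [ 30  30  29  29  32  28  33  31  30  31  34  30  33  34  33  34  33]
 [ 28  29  31  31  29  32  35  30  33  32  32  33  36  35  31  34  32]]
[0.58770752 0.01984306] [ 1.7 -3.1]
(array([0.55467439, 0.00960109, 0.12190461]), np.float64(0.822950715041145)) 0.1208320812252121
```

View pics/ov.png

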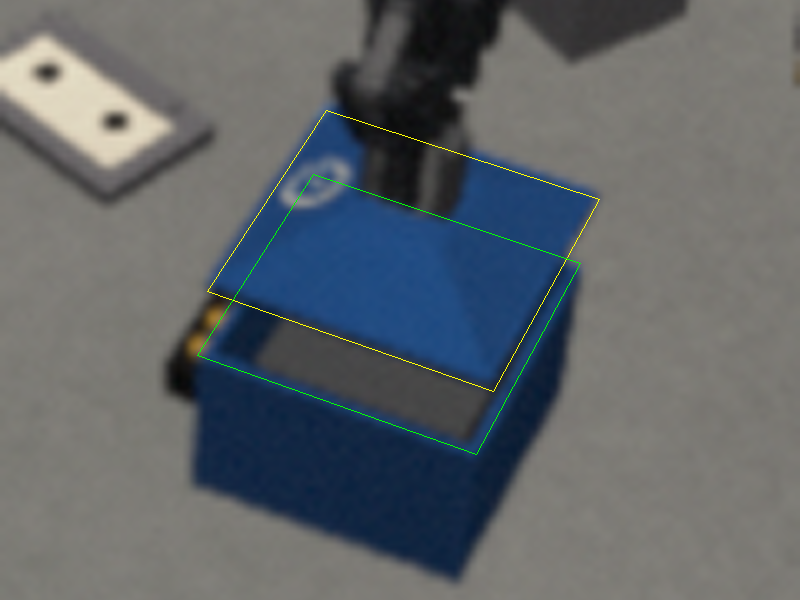

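The overlay fits. The cover is off by about +1.8 mm in x and −1.4 mm in y (case axes), which agrees with dead reckoning. I'll correct that and lower.

play_rows([
  {"jaw": -1, "x": 0.2, "y": 0.13, "z": 0.3, "ax": 0, "ay": 0, "az": -0.3},
  {"jaw": -1, "x": 0, "y": 0, "z": 0.4, "ax": 0, "ay": 0, "az": 0},
  {"jaw": -1, "x": 0, "y": 0, "z": 0.4, "ax": 0, "ay": 0, "az": 0},
  {"jaw": -1, "x": 0, "y": 0, "z": 0.4, "ax": 0, "ay": 0, "az": 0},
  {"jaw": -1, "x": 0, "y": 0, "z": 0.4, "ax": 0, "ay": 0, "az": 0},
  {"jaw": -1, "x": 0, "y": 0, "z": 0.4, "ax": 0, "ay": 0, "az": 0},
  {"jaw": -1, "x": 0, "y": 0, "z": 0.4, "ax": 0, "ay": 0, "az": 0},
  {"jaw": -1, "x": 0, "y": 0, "z": 0.2, "ax": 0, "ay": 0, "az": 0},
  {"jaw": -1, "x": 0, "y": 0, "z": 0, "ax": 0, "ay": 0, "az": 0},
  {"jaw": -1, "x": 0, "y": 0, "z": 0, "ax": 0, "ay": 0, "az": 0},
])

```text
time_s: 8.7
tcp_pos: [0.5884, 0.0227, 0.1251]
tcp_rot: [0.489, -3.103, -0.0]
ft_force: [0.4, 0.1, -3.4]
grip_width: 0.178
grip_force: 49.3
```

```bash
python3 - <<'E'
from h import *
delta((.589,.0225,.119),down(.3133+np.pi)); print(manip.get_obs()["ft_torque"])
E
```

```text
t 8.7 pos [0.5884 0.0227 0.1251] shift cm [-0.05 -0.04  0.61] turn [ 0. -0. -0.] F [ 0.4  0.1 -3.4] w 0.178 49.3 q [-0.08  0.22  0.04  1.39 -0.   -0.39]
[ 0.00710041  0.01776823 -0.01800239]
```

play_rows([
  {"jaw": -1, "x": 0, "y": 0, "z": 0.1, "ax": 0, "ay": 0, "az": 0},
  {"jaw": -1, "x": 0, "y": 0, "z": 0.1, "ax": 0, "ay": 0, "az": 0},
  {"jaw": -1, "x": 0, "y": 0, "z": 0.1, "ax": 0, "ay": 0, "az": 0},
  {"jaw": -1, "x": 0, "y": 0, "z": 0.1, "ax": 0, "ay": 0, "az": 0},
  {"jaw": -1, "x": 0, "y": 0, "z": 0.1, "ax": 0, "ay": 0, "az": 0},
  {"jaw": -1, "x": 0, "y": 0, "z": 0.1, "ax": 0, "ay": 0, "az": 0},
  {"jaw": -1, "x": 0, "y": 0, "z": 0.05, "ax": 0, "ay": 0, "az": 0},
  {"jaw": -1, "x": 0, "y": 0, "z": 0, "ax": 0, "ay": 0, "az": 0},
  {"jaw": -1, "x": 0, "y": 0, "z": 0, "ax": 0, "ay": 0, "az": 0},
  {"jaw": -1, "x": 0, "y": 0, "z": 0, "ax": 0, "ay": 0, "az": 0},
])

```text
time_s: 9.53
tcp_pos: [0.5885, 0.0227, 0.1191]
tcp_rot: [-0.489, 3.103, -0.0]
ft_force: [-1.0, -0.8, -0.5]
grip_width: 0.178
grip_force: 49.6
```

```bash
python3 - <<'E'
from h import *
delta((.589,.0225,.119),down(.3133+np.pi)); print(manip.get_obs()["ft_torque"])
E
```

```text
t 9.53 pos [0.5885 0.0227 0.1191] shift cm [-0.04 -0.04  0.01] turn [-0.  0. -0.] F [-1.  -0.8 -0.5] w 0.178 49.6 q [-0.08  0.22  0.03  1.38 -0.   -0.39]
[0.05693358 0.16441854 0.00537049]
```

It's at seat height and starting to bear. I'll press slightly and release.

play_rows([
  {"jaw": -1, "x": 0, "y": 0, "z": 0.05, "ax": 0, "ay": 0, "az": 0},
  {"jaw": -1, "x": 0, "y": 0, "z": 0.05, "ax": 0, "ay": 0, "az": 0},
  {"jaw": -1, "x": 0, "y": 0, "z": 0, "ax": 0, "ay": 0, "az": 0},
  {"jaw": -0.5, "x": 0, "y": 0, "z": 0, "ax": 0, "ay": 0, "az": 0},
  {"jaw": 0, "x": 0, "y": 0, "z": 0, "ax": 0, "ay": 0, "az": 0},
  {"jaw": 0.5, "x": 0, "y": 0, "z": 0, "ax": 0, "ay": 0, "az": 0},
  {"jaw": 0.5, "x": 0, "y": 0, "z": 0, "ax": 0, "ay": 0, "az": 0},
  {"jaw": 0.5, "x": 0, "y": 0, "z": 0, "ax": 0, "ay": 0, "az": 0},
  {"jaw": 0.5, "x": 0, "y": 0, "z": 0, "ax": 0, "ay": 0, "az": 0},
  {"jaw": 0.5, "x": 0, "y": 0, "z": 0, "ax": 0, "ay": 0, "az": 0},
])

```text
time_s: 10.37
tcp_pos: [0.5886, 0.0227, 0.1177]
tcp_rot: [-0.489, 3.103, 0.0]
ft_force: [0.7, 0.7, -0.0]
grip_width: 0.748
grip_force: 0.0
```

play_rows([
  {"jaw": 0.5, "x": 0, "y": 0, "z": -0.5, "ax": 0, "ay": 0, "az": 0},
  {"jaw": 0.5, "x": 0, "y": 0, "z": -1, "ax": 0, "ay": 0, "az": 0},
  {"jaw": 0.5, "x": 0, "y": 0, "z": -2, "ax": 0, "ay": 0, "az": 0},
  {"jaw": 0.5, "x": 0, "y": 0, "z": -2, "ax": 0, "ay": 0, "az": 0},
  {"jaw": 0.5, "x": 0, "y": 0, "z": -2, "ax": 0, "ay": 0, "az": 0},
  {"jaw": 0.5, "x": 0, "y": 0, "z": -2, "ax": 0, "ay": 0, "az": 0},
  {"jaw": 1, "x": 0, "y": 4, "z": -1, "ax": 0, "ay": 0, "az": 0},
  {"jaw": 1, "x": 0, "y": 4, "z": 0, "ax": 0, "ay": 0, "az": 0},
  {"jaw": 1, "x": 0, "y": 4, "z": 0, "ax": 0, "ay": 0, "az": 0},
  {"jaw": 1, "x": 0, "y": 4, "z": 0, "ax": 0, "ay": 0, "az": 0},
])

```text
time_s: 11.2
tcp_pos: [0.5393, 0.1762, 0.2249]
tcp_rot: [-0.487, 3.101, 0.0]
ft_force: [0.9, -0.6, 0.0]
grip_width: 1.003
grip_force: 0.0
```

```bash
python3 - <<'E'
from h import *
delta((.4776,.2886,.23),down(.3133+np.pi))
im={}
for n in P: im[n]=imaging.grab_frame(n); cv2.imwrite(f"pics/{n}2.png",im[n][:,:,::-1])
TOP=np.vstack([CASE,COVER+[0,0,.062]])
c={"scene":mask_near(im["scene"],(366,230),*BLUE),"top":mask_near(im["top"],(286,205),*BLUE)}
for n in P: print(cv2.boundingRect(c[n])," seated:",fit(TOP,c,[.587,.022,.313],cams=(n,)))
# handle of the probe (first pictures): black hull
i0={n:cv2.imread(f"pics/{n}0.png")[:,:,::-1].copy() for n in P}
H=np.array(sq(.024,.060)+sq(.024,.130)); HO=np.array(sq(.064,0)+sq(.064,.06))
cc={"scene":mask_near(i0["scene"],(402,158),(0,0,0),(180,255,38),16),"top":mask_near(i0["top"],(143,250),(0,0,0),(180,255,38),16)}
for n in P:
  print(n,cv2.boundingRect(cc[n]))
for cams in(("scene","top"),("top",),("scene",)):
  print(cams,min((fit(H,cc,[.477,.289,a],cams=cams) for a in(-.6,-.2,.2,.6,1)),key=lambda t:t[1]))
a=cv2.resize(im["scene"][170:290,310:430],(400,400),interpolation=2); b=cv2.resize(im["top"][150:270,230:350],(400,400),interpolation=2)
cv2.imwrite("pics/g3.png",np.hstack([a,b])[:,:,::-1])
E
```

```text
t 11.2 pos [0.5393 0.1762 0.2249] shift cm [ 2.43 12.59 -0.52] turn [-0.   0.2 -0.1] F [ 0.9 -0.6  0. ] w 1.003 0.0 q [ 0.2   0.15  0.16  1.58  0.   -0.11]
(339, 211, 58, 60)  seated: (array([0.58490809, 0.02258541, 0.3216849 ]), np.float64(0.3605986768016199))
(251, 171, 66, 69)  seated: (array([0.58813003, 0.02229004, 0.31054685]), np.float64(0.5526516690116514))
scene (396, 149, 12, 20)
top (130, 242, 24, 16)
('scene', 'top') (array([0.47915224, 0.28465275, 1.22477426]), np.float64(1.5981661423166962))
('top',) (array([0.47820439, 0.28292583, 1.24248088]), np.float64(1.5651703378436703))
('scene',) (array([0.48448784, 0.27940527, 0.4296111 ]), np.float64(1.0833576116546622))
```

View pics/g3.png

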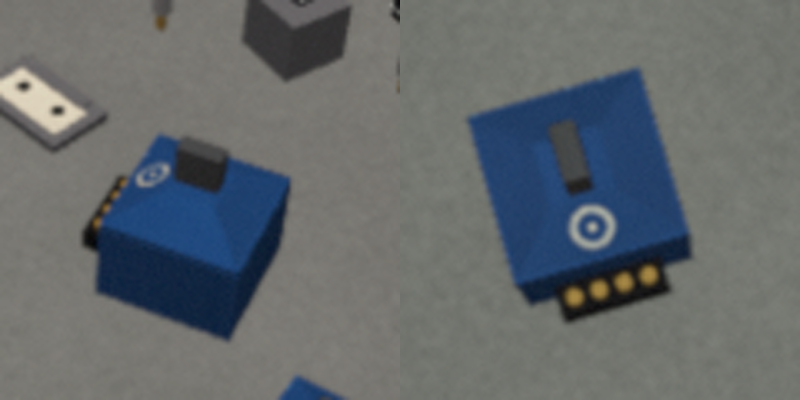

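The cover is seated flush with the ring over the strip. Now I'll refine the handle's pose and the spot.

```bash
python3 - <<'E'
from h import *
i0={n:cv2.imread(f"pics/{n}0.png")[:,:,::-1].copy() for n in P}
a=np.linspace(0,6.28,12)
H=np.array(sq(.024,.060)+sq(.024,.130)+[[.006*np.cos(t),.006*np.sin(t),.134] for t in a])
ctr={"scene":(402,160),"top":(143,250)}; cc={}
for n in P:
    x,y=int(ctr[n][0])-20,int(ctr[n][1])-20
    im=cv2.resize(i0[n][y:y+40,x:x+40],None,fx=8,fy=8,interpolation=cv2.INTER_CUBIC)
    h=cv2.cvtColor(im,cv2.COLOR_RGB2HSV)
    m=((h[...,2]<62)|((h[...,1]>110)&(h[...,2]>60))).astype(np.uint8)
    k=np.zeros_like(m); cv2.circle(k,(160,160),136,1,-1)
    if n=="scene": k[8*31:]=0
    m=cv2.morphologyEx(m&k,cv2.MORPH_OPEN,np.ones((9,9)))
    c,_=cv2.findContours(m,cv2.RETR_EXTERNAL,cv2.CHAIN_APPROX_NONE); c=max(c,key=cv2.contourArea)
    cc[n]=(cv2.convexHull(c).astype(np.float32)+.5)/8-.5+[x,y]; cc[n]=cc[n].astype(np.float32); print(n,cv2.boundingRect(cc[n]))
import h
def fit2(q0,cams,M=H):
    g=lambda q:np.concatenate([[cv2.pointPolygonTest(hull(n,place(M,q)),tuple(map(float,p)),True) for p in D[n]] for n in cams])
    s=least_squares(g,q0,loss="soft_l1",f_scale=.5,diff_step=1e-3); return s.x.round(4),np.sqrt(np.mean(g(s.x)**2)).round(2)
D={}
for n in P:
    p=cc[n].reshape(-1,2); D[n]=[u+(v-u)*i/8 for u,v in zip(p,np.roll(p,-1,0)) for i in range(max(1,int(4*np.hypot(*(v-u)))) ) if i<8]
for cams in(("scene","top"),("top",),("scene",)):
  for r in sorted((fit2([.477,.289,b],cams) for b in np.arange(-.7,.8,.25)),key=lambda t:t[1])[:3]: print(cams,*r)
# holder outline
im={n:cv2.imread(f"pics/{n}2.png")[:,:,::-1].copy() for n in P}
r={"top":ring(im["top"],(230+192/3.333,150+227/3.333),8)}; print("ring top",r,tri(r,z=.0845))
uv=(310+152.5/3.333,170+174.5/3.333); print(uv,tri({"scene":uv},z=.0845),tri({"scene":uv,**r}))
E
```

```text
scene (395, 145, 13, 24)
top (129, 240, 26, 18)
('scene', 'top') [ 0.4801  0.2879 -0.1933] 1.1
('scene', 'top') [ 0.4801  0.2878 -0.1844] 1.1
('scene', 'top') [ 0.48    0.2878 -0.1758] 1.1
('top',) [ 0.4804  0.2884 -0.1957] 0.85
('top',) [ 0.4804  0.2884 -0.1955] 0.85
('top',) [ 0.4804  0.2884 -0.1957] 0.85
('scene',) [0.4776 0.2898 0.3153] 0.94
('scene',) [0.4776 0.2898 0.316 ] 0.94
('scene',) [0.4776 0.2898 0.3156] 0.94
ring top {'top': (np.float64(287.1420722135008), np.float64(217.32888540031396))} (array([0.55328365, 0.01134104]), np.float64(0.0))
(355.75457545754574, 222.35523552355235) (array([0.55191446, 0.01118142]), np.float64(2.842170943040401e-14)) (array([0.5528065 , 0.01096067, 0.08543976]), np.float64(0.23460907271356746))
```

```bash
python3 - <<'E'
from h import *
i0={n:cv2.imread(f"pics/{n}0.png")[:,:,::-1].copy() for n in P}
out=[]
for n,(x,y) in {"scene":(380,140),"top":(122,225)}.items():
  w=40; rows=[]
  for yaw in(-.2,.15):
    a=cv2.resize(i0[n][y:y+w,x:x+w],(300,300),interpolation=cv2.INTER_CUBIC)
    a=np.clip(a.astype(float)*2,0,255).astype(np.uint8)
    b=a.copy()
    for z in(.06,.13):
      C=place(np.array([[-.012,-.012,z],[.012,-.012,z],[.012,.012,z],[-.012,.012,z]]),(.4795,.2885,yaw))
      cv2.polylines(b,[((proj(n,C)-[x,y]+.5)*300/w-.5).astype(np.int32)],True,(255,255,0),1)
    rows.append(b)
  out.append(np.vstack(rows))
cv2.imwrite("pics/hp.png",np.hstack(out)[:,:,::-1])
E
```

```text
(no output)
```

View pics/hp.png

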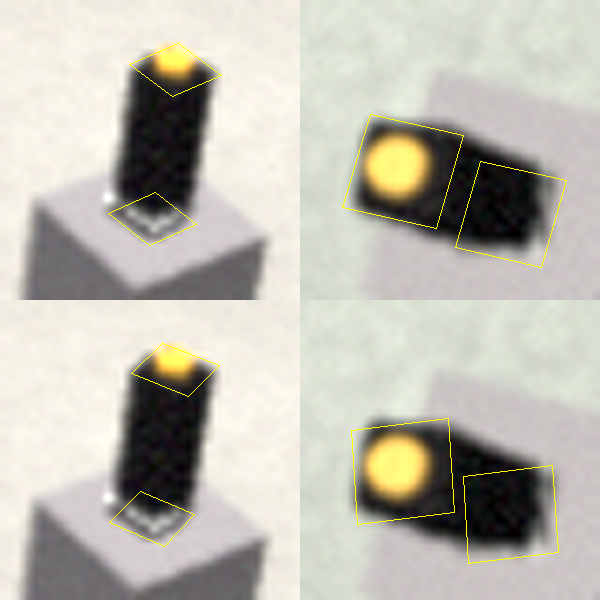

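The handle sits at about (0.478, 0.289) with yaw around −0.1. The overlays bracket it at −0.2 (top row) and +0.15 (bottom row). Before approaching I'll check the neighbouring big probes for clearance.

```bash
python3 - <<'E'
from h import *
i0={n:cv2.imread(f"pics/{n}0.png")[:,:,::-1] for n in P}
def gold(n,x,y,w,h):
    c=cv2.cvtColor(i0[n][y:y+h,x:x+w],cv2.COLOR_RGB2HSV); m=cv2.inRange(c,(12,110,90),(32,255,255)); v,u=np.nonzero(m); return (u.mean()+x,v.mean()+y,len(u))
S={"A":((350,118,24,18),(140,288,22,24)),"B":((428,135,24,18),(102,172,24,24)),"P":((394,142,16,14),(126,240,14,16))}
for k,(s,t) in S.items():
    a,b=gold("scene",*s),gold("top",*t); print(k,np.round(a,1),np.round(b,1),tri({"scene":a[:2],"top":b[:2]}))
delta((.478,.2888,.23),down(-.1+np.pi))
E
```

```text
A [361.9 126.1  30. ] [152.2 300.8 122. ] (array([0.37830595, 0.22709079, 0.18582115]), np.float64(0.48963054192904565))
B [441.6 144.6  36. ] [114.2 185.  112. ] (array([0.58235907, 0.31183538, 0.18573107]), np.float64(0.3813338828963424))
P [402.7 147.7  15. ] [134.5 246.5  50. ] (array([0.47992676, 0.28769784, 0.13498636]), np.float64(0.4417494119873595))
t 11.3 pos [0.5375 0.1802 0.2246] shift cm [ 2.23 12.18 -0.51] turn [ 0.2  0.1 24.1] F [ 0.7 -1.6  1. ] w 1.001 0.0 q [ 0.2   0.15  0.16  1.58  0.   -0.12]
```

The stand probe's stud is at z 0.135, which matches the given size. The big ones are 0.19 tall and far enough away.

play_rows([
  {"jaw": 1, "x": 0, "y": 0, "z": -0.5, "ax": 0, "ay": 0, "az": 6},
  {"jaw": 1, "x": 0, "y": 0, "z": 0, "ax": 0, "ay": 0, "az": 6},
  {"jaw": 1, "x": 0, "y": 0, "z": 0, "ax": 0, "ay": 0, "az": 6},
  {"jaw": 1, "x": 0, "y": 0, "z": 0, "ax": 0, "ay": 0, "az": 6},
  {"jaw": 1, "x": 1.3, "y": 2, "z": 0, "ax": 0, "ay": 0, "az": 0},
  {"jaw": 1, "x": 2, "y": 3, "z": 0, "ax": 0, "ay": 0, "az": 0},
  {"jaw": 1, "x": 2, "y": 3, "z": 0, "ax": 0, "ay": 0, "az": 0},
  {"jaw": 1, "x": 1.5, "y": 2.1, "z": 0, "ax": 0, "ay": 0, "az": 0},
  {"jaw": 1, "x": 0, "y": 0, "z": 1, "ax": 0, "ay": 0, "az": 0},
  {"jaw": 1, "x": 0, "y": 0, "z": 2, "ax": 0, "ay": 0, "az": 0},
])

```text
time_s: 12.13
tcp_pos: [0.4839, 0.2844, 0.2017]
tcp_rot: [0.162, 3.13, 0.005]
ft_force: [1.2, 0.5, 0.8]
grip_width: 1.001
grip_force: 0.0
```

```bash
python3 - <<'E'
from h import *
delta((.4797,.288,.094),down(-.1+np.pi))
E
```

```text
t 12.13 pos [0.4839 0.2844 0.2017] shift cm [ 0.54  0.28 10.77] turn [ 0.2  0.4 -0.2] F [1.2 0.5 0.8] w 1.001 0.0 q [ 0.41  0.13  0.09  1.52 -0.    0.52]
```

play_rows([
  {"jaw": 1, "x": 0, "y": 0, "z": 1, "ax": 0, "ay": 0, "az": 0},
  {"jaw": 1, "x": 0, "y": 0, "z": 1, "ax": 0, "ay": 0, "az": 0},
  {"jaw": 1, "x": 0, "y": 0, "z": 0.5, "ax": 0, "ay": 0, "az": 0},
  {"jaw": 1, "x": 0, "y": 0, "z": 0, "ax": 0, "ay": 0, "az": 0},
  {"jaw": 1, "x": 0, "y": 0, "z": 0, "ax": 0, "ay": 0, "az": 0},
  {"jaw": 1, "x": 0, "y": 0, "z": 0, "ax": 0, "ay": 0, "az": 0},
  {"jaw": 1, "x": 0, "y": 0, "z": 0, "ax": 0, "ay": 0, "az": 0},
  {"jaw": 1, "x": 0, "y": 0, "z": 0, "ax": 0, "ay": 0, "az": 0},
  {"jaw": 1, "x": 0, "y": 0, "z": 0, "ax": 0, "ay": 0, "az": 0},
  {"jaw": 1, "x": 0, "y": 0, "z": 0, "ax": 0, "ay": 0, "az": 0},
])

```text
time_s: 12.97
tcp_pos: [0.4826, 0.2827, 0.1732]
tcp_rot: [0.167, 3.137, 0.001]
ft_force: [-0.2, -0.1, 0.4]
grip_width: 1.002
grip_force: 0.0
```

```bash
python3 - <<'E'
from h import *
delta((.4797,.288,.094),down(-.1+np.pi))
E
```

```text
t 12.97 pos [0.4826 0.2827 0.1732] shift cm [0.35 0.49 7.92] turn [ 0.   0.  -0.4] F [-0.2 -0.1  0.4] w 1.002 0.0 q [0.41 0.13 0.04 1.47 0.   0.52]
```

play_rows([
  {"jaw": 1, "x": 0.35, "y": 0.5, "z": 0, "ax": 0, "ay": 0, "az": -0.4},
  {"jaw": 1, "x": 0, "y": 0, "z": 0.9, "ax": 0, "ay": 0, "az": 0},
  {"jaw": 1, "x": 0, "y": 0, "z": 1, "ax": 0, "ay": 0, "az": 0},
  {"jaw": 1, "x": 0, "y": 0, "z": 1, "ax": 0, "ay": 0, "az": 0},
  {"jaw": 1, "x": 0, "y": 0, "z": 1, "ax": 0, "ay": 0, "az": 0},
  {"jaw": 1, "x": 0, "y": 0, "z": 1, "ax": 0, "ay": 0, "az": 0},
  {"jaw": 1, "x": 0, "y": 0, "z": 1, "ax": 0, "ay": 0, "az": 0},
  {"jaw": 1, "x": 0, "y": 0, "z": 1, "ax": 0, "ay": 0, "az": 0},
  {"jaw": 1, "x": 0, "y": 0, "z": 1, "ax": 0, "ay": 0, "az": 0},
  {"jaw": 1, "x": 0, "y": 0, "z": 0, "ax": 0, "ay": 0, "az": 0},
])

```text
time_s: 13.8
tcp_pos: [0.4777, 0.2871, 0.0906]
tcp_rot: [-0.156, -3.133, 0.004]
ft_force: [-0.6, 0.1, -0.7]
grip_width: 0.997
grip_force: 0.0
```

play_rows([
  {"jaw": 0, "x": 0, "y": 0, "z": 0, "ax": 0, "ay": 0, "az": 0},
  {"jaw": -0.3, "x": 0, "y": 0, "z": 0, "ax": 0, "ay": 0, "az": 0},
  {"jaw": -0.6, "x": 0, "y": 0, "z": 0, "ax": 0, "ay": 0, "az": 0},
  {"jaw": -1, "x": 0, "y": 0, "z": 0, "ax": 0, "ay": 0, "az": 0},
  {"jaw": -1, "x": 0, "y": 0, "z": 0, "ax": 0, "ay": 0, "az": 0},
  {"jaw": -1, "x": 0, "y": 0, "z": 0, "ax": 0, "ay": 0, "az": 0},
  {"jaw": -1, "x": 0, "y": 0, "z": 0, "ax": 0, "ay": 0, "az": 0},
  {"jaw": -1, "x": 0, "y": 0, "z": 0, "ax": 0, "ay": 0, "az": 0},
  {"jaw": -1, "x": 0, "y": 0, "z": 0, "ax": 0, "ay": 0, "az": 0},
  {"jaw": -1, "x": 0, "y": 0, "z": 0, "ax": 0, "ay": 0, "az": 0},
], force=60)

```text
time_s: 14.63
tcp_pos: [0.48, 0.2882, 0.0947]
tcp_rot: [0.156, 3.136, 0.001]
ft_force: [-0.1, -0.7, 5.0]
grip_width: 0.274
grip_force: 59.2
```

```bash
python3 - <<'E'
from h import *
delta((.4797,.288,.094),down(-.1+np.pi)); print(manip.get_obs()["ft_torque"])
E
```

```text
t 14.63 pos [0.48   0.2882 0.0947] shift cm [ 0.03 -0.02  0.07] turn [0.  0.1 0. ] F [-0.1 -0.7  5. ] w 0.274 59.2 q [ 0.42  0.16 -0.09  1.32  0.    0.52]
[0.01397038 0.01773855 0.01557715]
```

Width 0.274 is about 24 mm, so the probe is gripped. Next is a straight lift out.

play_rows([
  {"jaw": -1, "x": 0, "y": 0, "z": -0.7, "ax": 0, "ay": 0, "az": 0},
  {"jaw": -1, "x": 0, "y": 0, "z": -1.5, "ax": 0, "ay": 0, "az": 0},
  {"jaw": -1, "x": 0, "y": 0, "z": -2, "ax": 0, "ay": 0, "az": 0},
  {"jaw": -1, "x": 0, "y": 0, "z": -2, "ax": 0, "ay": 0, "az": 0},
  {"jaw": -1, "x": 0, "y": 0, "z": -2, "ax": 0, "ay": 0, "az": 0},
  {"jaw": -1, "x": 0, "y": 0, "z": -2, "ax": 0, "ay": 0, "az": -4},
  {"jaw": -1, "x": 0, "y": 0, "z": -2, "ax": 0, "ay": 0, "az": -5},
  {"jaw": -1, "x": 0, "y": 0, "z": -2, "ax": 0, "ay": 0, "az": -5},
  {"jaw": -1, "x": 0, "y": 0, "z": -1.5, "ax": 0, "ay": 0, "az": -5},
  {"jaw": -1, "x": 0, "y": 0, "z": -0.8, "ax": 0, "ay": 0, "az": -4.7},
])

```text
time_s: 15.47
tcp_pos: [0.4797, 0.288, 0.2607]
tcp_rot: [-0.498, 3.1, 0.001]
ft_force: [0.6, 0.3, -0.3]
grip_width: 0.273
grip_force: 59.7
```

```bash
cat >> h.py <<'E'
S=np.array([.5527,.0113,.0845]); YAW=.3133
NRM=R.from_euler("z",YAW).apply([-.5,0,.8660254])
FIN=R.from_euler("z",YAW+np.pi)*R.from_euler("x",np.pi)*R.from_euler("y",-30,degrees=True)
E
python3 - <<'E'
from h import *
print(FIN.apply([0,0,1]),NRM); p=S+NRM*.1227; print(p)
delta([p[0],p[1],.26],down(YAW+np.pi)); delta(p,FIN)
E
```

```text
[ 0.47566085  0.15409984 -0.8660254 ] [-0.47566085 -0.15409984  0.8660254 ]
[ 0.49433641 -0.00760805  0.19076132]
t 15.47 pos [0.4797 0.288  0.2607] shift cm [  7.87 -28.53   0.06] turn [0.  0.1 0.3] F [ 0.6  0.3 -0.3] w 0.273 59.7 q [ 0.42  0.14  0.22  1.65 -0.    0.1 ]
t 15.47 pos [0.4797 0.288  0.2607] shift cm [  7.88 -28.53   6.98] turn [  0.1 -29.9   0.3] F [ 0.6  0.3 -0.3] w 0.273 59.7 q [ 0.42  0.14  0.22  1.65 -0.    0.1 ]
```

play_rows([
  {"jaw": -1, "x": 0.4, "y": -1.5, "z": 0, "ax": 0, "ay": 0, "az": 0.3},
  {"jaw": -1, "x": 0.8, "y": -2.8, "z": 0, "ax": 0, "ay": 0, "az": 0},
  {"jaw": -1, "x": 0.9, "y": -3.4, "z": 0, "ax": 0, "ay": 0, "az": 0},
  {"jaw": -1, "x": 1, "y": -3.5, "z": 0, "ax": 0, "ay": 0, "az": 0},
  {"jaw": -1, "x": 1, "y": -3.5, "z": 0, "ax": 0, "ay": 0, "az": 0},
  {"jaw": -1, "x": 1, "y": -3.5, "z": 0, "ax": 0, "ay": 0, "az": 0},
  {"jaw": -1, "x": 1, "y": -3.5, "z": 0, "ax": 0, "ay": 0, "az": 0},
  {"jaw": -1, "x": 0.8, "y": -3.2, "z": 0, "ax": 0, "ay": 0, "az": 0},
  {"jaw": -1, "x": 0.6, "y": -2.4, "z": 0, "ax": 0, "ay": 0, "az": 0},
  {"jaw": -1, "x": 0.4, "y": -1.2, "z": 0, "ax": 0, "ay": 0, "az": 0},
])

```text
time_s: 16.3
tcp_pos: [0.4904, -0.0106, 0.2579]
tcp_rot: [0.478, -3.103, 0.001]
ft_force: [0.3, 0.5, -1.4]
grip_width: 0.276
grip_force: 59.8
```

play_rows([
  {"jaw": -1, "x": 0, "y": 0, "z": 0, "ax": 0, "ay": -3, "az": 0},
  {"jaw": -1, "x": 0, "y": 0, "z": 0, "ax": 0, "ay": -5, "az": 0},
  {"jaw": -1, "x": 0, "y": 0, "z": 0, "ax": 0, "ay": -5, "az": 0},
  {"jaw": -1, "x": 0, "y": 0, "z": 0, "ax": 0, "ay": -5, "az": 0},
  {"jaw": -1, "x": 0, "y": 0, "z": 0, "ax": 0, "ay": -5, "az": 0},
  {"jaw": -1, "x": 0, "y": 0, "z": 0, "ax": 0, "ay": -4, "az": 0},
  {"jaw": -1, "x": 0, "y": 0, "z": 0, "ax": 0, "ay": -3, "az": 0},
  {"jaw": -1, "x": 0, "y": 0, "z": 0, "ax": 0, "ay": 0, "az": 0},
  {"jaw": -1, "x": 0, "y": 0, "z": 0, "ax": 0, "ay": 0, "az": 0},
  {"jaw": -1, "x": 0, "y": 0, "z": 0, "ax": 0, "ay": 0, "az": 0},
])

```text
time_s: 17.13
tcp_pos: [0.491, -0.0076, 0.2588]
tcp_rot: [-0.404, 2.592, 0.108]
ft_force: [0.3, -0.1, 0.0]
grip_width: 0.271
grip_force: 59.8
```

```bash
python3 - <<'E'
from h import *
delta(S+NRM*.1227,FIN)
E
```

```text
t 17.13 pos [ 0.491  -0.0076  0.2588] shift cm [ 3.11 -0.1   6.05] turn [-0.1 -0.1 -0.2] F [ 0.3 -0.1  0. ] w 0.271 59.8 q [-0.34 -0.54 -0.46  1.22  0.31 -0.58]
```

play_rows([
  {"jaw": -1, "x": 0.3, "y": 0, "z": 0.5, "ax": 0, "ay": 0, "az": -0.2},
  {"jaw": -1, "x": 0.4, "y": 0, "z": 0.8, "ax": 0, "ay": 0, "az": 0},
  {"jaw": -1, "x": 0.5, "y": 0, "z": 1, "ax": 0, "ay": 0, "az": 0},
  {"jaw": -1, "x": 0.5, "y": 0, "z": 1, "ax": 0, "ay": 0, "az": 0},
  {"jaw": -1, "x": 0.5, "y": -0.1, "z": 1, "ax": 0, "ay": 0, "az": 0},
  {"jaw": -1, "x": 0.5, "y": 0, "z": 1, "ax": 0, "ay": 0, "az": 0},
  {"jaw": -1, "x": 0.4, "y": 0, "z": 0.75, "ax": 0, "ay": 0, "az": 0},
  {"jaw": -1, "x": 0, "y": 0, "z": 0, "ax": 0, "ay": 0, "az": 0},
  {"jaw": -1, "x": 0, "y": 0, "z": 0, "ax": 0, "ay": 0, "az": 0},
  {"jaw": -1, "x": 0, "y": 0, "z": 0, "ax": 0, "ay": 0, "az": 0},
])

```text
time_s: 17.97
tcp_pos: [0.4949, -0.0077, 0.1915]
tcp_rot: [-0.408, 2.589, 0.106]
ft_force: [0.1, 0.2, -1.6]
grip_width: 0.272
grip_force: 59.8
```

```bash
python3 - <<'E'
from h import *
delta(S+NRM*.1227,FIN)
o=manip.get_obs(); T=R.from_rotvec(o["tcp_rot"]); tip=o["tcp_pos"]+T.apply([0,0,.0897]); im={}
for n in P:
  im[n]=imaging.grab_frame(n); cv2.imwrite(f"pics/{n}3.png",im[n][:,:,::-1])
  print(n,"pred tip",proj(n,tip).round(1),"spot",proj(n,S).round(1),[(d["position"],round(d["confidence"],2)) for d in spotter.tip_of(n,"probe_tip")[:3]],[(d["position"],round(d["confidence"],2)) for d in spotter.tip_of(n,"spot")[:4]])
a=cv2.resize(im["scene"][180:260,310:390],(400,400),interpolation=2); b=cv2.resize(im["top"][170:250,240:320],(400,400),interpolation=2)
cv2.imwrite("pics/g4.png",np.hstack([a,b])[:,:,::-1])
E
```

```text
t 17.97 pos [ 0.4949 -0.0077  0.1915] shift cm [0.08 0.03 0.04] turn [-0.1  0.1  0. ] F [ 0.1  0.2 -1.6] w 0.272 59.8 q [-0.34 -0.55 -0.6   1.08  0.31 -0.58]
scene pred tip [[350.7 212. ]] spot [[356.  222.5]] [] [([202.4, 352.8], 0.39), ([353.8, 219.8], 0.36)]
top pred tip [[288.4 221.8]] spot [[287.2 217.6]] [] [([455.9, 387.7], 0.68), ([288.3, 217.9], 0.6), ([514.6, 228.5], 0.58)]
```

View pics/g4.png

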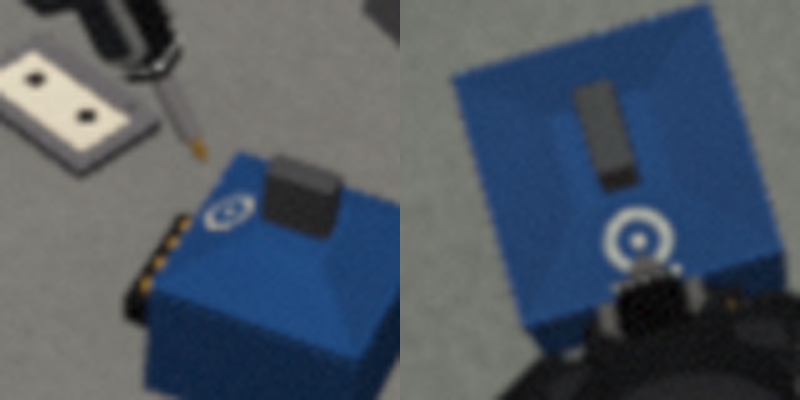

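The probe tip shows at scene (350.6,212.0), right where kinematics predicts, and the ring dot (356,222.4) matches the spot. I'll advance along the axis, stopping just short of contact.

play_rows([
  {"jaw": -1, "x": 0.08, "y": 0, "z": 0.3, "ax": 0, "ay": 0.1, "az": 0},
  {"jaw": -1, "x": 0, "y": 0, "z": 0.5, "ax": 0, "ay": 0, "az": 0},
  {"jaw": -1, "x": 0, "y": 0, "z": 0.5, "ax": 0, "ay": 0, "az": 0},
  {"jaw": -1, "x": 0, "y": 0, "z": 0.5, "ax": 0, "ay": 0, "az": 0},
  {"jaw": -1, "x": 0, "y": 0, "z": 0.5, "ax": 0, "ay": 0, "az": 0},
  {"jaw": -1, "x": 0, "y": 0, "z": 0.4, "ax": 0, "ay": 0, "az": 0},
  {"jaw": -1, "x": 0, "y": 0, "z": 0.2, "ax": 0, "ay": 0, "az": 0},
  {"jaw": -1, "x": 0, "y": 0, "z": 0, "ax": 0, "ay": 0, "az": 0},
  {"jaw": -1, "x": 0, "y": 0, "z": 0, "ax": 0, "ay": 0, "az": 0},
  {"jaw": -1, "x": 0, "y": 0, "z": 0, "ax": 0, "ay": 0, "az": 0},
])

```text
time_s: 19.1
tcp_pos: [0.5078, -0.0034, 0.1657]
tcp_rot: [-0.409, 2.591, 0.106]
ft_force: [-0.8, -0.6, -1.2]
grip_width: 0.276
grip_force: 59.8
```

```bash
cat >> h.py <<'E'
def state(k=16):
    f=[]; p=[]
    for i in range(k):
        imaging.grab_frame("scene"); o=manip.get_obs(); f.append(o["ft_force"]); p.append(o["tcp_pos"])
    f=np.array(f); print("F.n",(f@NRM).mean().round(2),"+-",((f@NRM).std()/k**.5).round(2),"F",f.mean(0).round(2))
    p=np.mean(p,0); tip=p+R.from_rotvec(o["tcp_rot"]).apply([0,0,.0897]); print("tip over surface mm",((tip-S)@NRM*1e3).round(2),"lateral",((tip-S)-NRM*((tip-S)@NRM)).round(4))
E
python3 - <<'E'
from h import *
state(); delta(S+NRM*.0827,FIN)
E
```

```text
F.n -0.77 +- 0.14 F [-0.07  0.08 -0.92]
tip over surface mm 4.16 lateral [-0.0004 -0.0005 -0.0003]
t 19.9 pos [ 0.5077 -0.0034  0.1654] shift cm [-0.06  0.02  1.1 ] turn [-0.1 -0.1 -0. ] F [ 0.1  0.3 -0.9] w 0.274 59.8 q [-0.31 -0.5  -0.63  1.01  0.29 -0.56]
```

play_rows([
  {"jaw": -1, "x": 0, "y": 0, "z": 0.2, "ax": 0, "ay": 0, "az": 0},
  {"jaw": -1, "x": 0, "y": 0, "z": 0.15, "ax": 0, "ay": 0, "az": 0},
  {"jaw": -1, "x": 0, "y": 0, "z": 0.15, "ax": 0, "ay": 0, "az": 0},
  {"jaw": -1, "x": 0, "y": 0, "z": 0.15, "ax": 0, "ay": 0, "az": 0},
  {"jaw": -1, "x": 0, "y": 0, "z": 0.15, "ax": 0, "ay": 0, "az": 0},
  {"jaw": -1, "x": 0, "y": 0, "z": 0.15, "ax": 0, "ay": 0, "az": 0},
  {"jaw": -1, "x": 0, "y": 0, "z": 0.15, "ax": 0, "ay": 0, "az": 0},
  {"jaw": -1, "x": 0, "y": 0, "z": 0, "ax": 0, "ay": 0, "az": 0},
  {"jaw": -1, "x": 0, "y": 0, "z": 0, "ax": 0, "ay": 0, "az": 0},
  {"jaw": -1, "x": 0, "y": 0, "z": 0, "ax": 0, "ay": 0, "az": 0},
])

```text
time_s: 20.73
tcp_pos: [0.5129, -0.0018, 0.1561]
tcp_rot: [-0.409, 2.592, 0.107]
ft_force: [-1.2, -0.6, 1.3]
grip_width: 0.273
grip_force: 60.1
```

```bash
python3 - <<'E'
from h import *
state(20); delta(S+NRM*.0827,FIN)
im=imaging.grab_frame("scene"); top=imaging.grab_frame("top")
a=cv2.resize(im[180:260,310:390],(400,400),interpolation=2); b=cv2.resize(top[170:250,240:320],(400,400),interpolation=2)
cv2.imwrite("pics/g5.png",np.hstack([a,b])[:,:,::-1])
E
```

```text
F.n 2.15 +- 0.1 F [-1.83 -0.31  1.42]
tip over surface mm -6.89 lateral [-0.0004 -0.0005 -0.0003]
t 21.73 pos [ 0.5129 -0.0017  0.1559] shift cm [-0.05  0.01  0.  ] turn [-0.1 -0.1 -0. ] F [-1.6 -0.3  1.2] w 0.273 60.1 q [-0.3  -0.49 -0.63  0.98  0.29 -0.55]
```

View pics/g5.png

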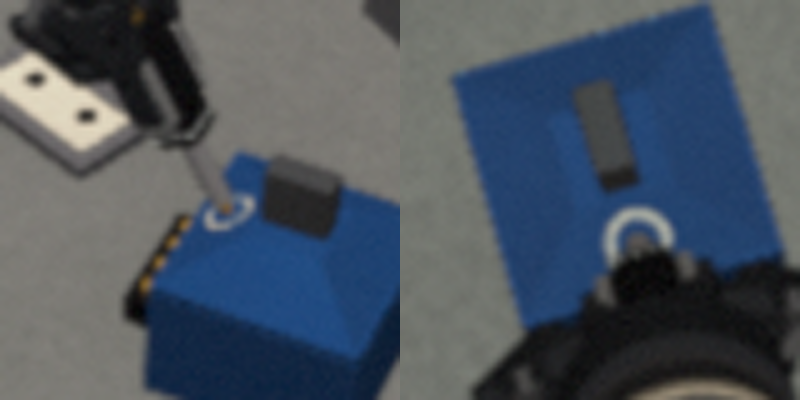

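The tip is on the dot inside the ring. The force puts the plunger about 5.8 mm in and the geometry says 6.9 mm, so I'll go 0.7 mm further.

play_rows([
  {"jaw": -1, "x": 0, "y": 0, "z": 0.07, "ax": 0, "ay": 0, "az": 0},
  {"jaw": -1, "x": 0, "y": 0, "z": 0, "ax": 0, "ay": 0, "az": 0},
  {"jaw": -1, "x": 0, "y": 0, "z": 0, "ax": 0, "ay": 0, "az": 0},
  {"jaw": -1, "x": 0, "y": 0, "z": 0, "ax": 0, "ay": 0, "az": 0},
  {"jaw": -1, "x": 0, "y": 0, "z": 0, "ax": 0, "ay": 0, "az": 0},
  {"jaw": -1, "x": 0, "y": 0, "z": 0, "ax": 0, "ay": 0, "az": 0},
  {"jaw": -1, "x": 0, "y": 0, "z": 0, "ax": 0, "ay": 0, "az": 0},
  {"jaw": -1, "x": 0, "y": 0, "z": 0, "ax": 0, "ay": 0, "az": 0},
  {"jaw": -1, "x": 0, "y": 0, "z": 0, "ax": 0, "ay": 0, "az": 0},
  {"jaw": -1, "x": 0, "y": 0, "z": 0, "ax": 0, "ay": 0, "az": 0},
])

```text
time_s: 22.67
tcp_pos: [0.5133, -0.0016, 0.1553]
tcp_rot: [-0.409, 2.592, 0.107]
ft_force: [-2.3, -0.6, 2.1]
grip_width: 0.273
grip_force: 60.1
```

```bash
python3 - <<'E'
from h import *
state(16); print(manip.hand_in())
E
```

```text
F.n 2.76 +- 0.13 F [-1.71 -0.5   2.16]
tip over surface mm -7.65 lateral [-0.0005 -0.0005 -0.0004]
the job is handed in; nothing more can be done
None
```

Handed in at about 23.5 s of the 48 s, verdict not shown: the cover is seated flush with its ring on the terminal-strip side and released, and the probe is still gripped square on the ring-marked spot with its plunger about 7 mm in (3.5 N).

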